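# Load the reagent carrier in order of use

### The job

Move the four reagent bottles from the white bench rack into the steel carrier beside it, one to each bay, in the same order from left to right as they stand now, because that is the order in which they will be used. Set each one down gently and upright on the floor of its bay, without dropping it, and leave the other things on the bench as they are.

Things in the scene. Friction and masses are not known exactly. Their poses are not given: they have to be found in the camera images.
- bench_rack: White plastic rack, 276 mm long in y, 74 in x, fixed; holds the four bottles in any order, one to a bay. Origin: centre of underside. Four bays in a row, centres at x = 0, y = +102, +34, -34, -102 mm (+y is left as the robot sees it); each 64 mm along y, 66 along x, floor 4 mm above the table. Partitions 22 mm high, end walls 28, front and back edges 16. Left or right of the carrier, roughly in line with it.
- carrier: Empty stainless steel carrier, 276 mm long in y, 74 in x, fixed. Origin: centre of underside. Four bays in a row, centres at x = 0, y = +102, +34, -34, -102 mm (+y is left as the robot sees it); each 64 mm along y, 66 along x, floor 4 mm above the table. Partitions 22 mm high, end walls 28, front and back edges 16. Upright loop handle over each end wall, 56 mm wide in x, top 67 mm above the table.
- amber_bottle: Round brown-glass bottle with a paper band, narrow neck and flat glass stopper: body 44 mm across up to 64 mm high, neck 21 mm, stopper 29 mm across, 100 mm tall in all; 110 to 225 g. Origin at the centre of its underside, z up its axis. Grip the body 50 mm above its underside.
- square_bottle: White plastic bottle of square section with a round white screw cap: body 44 x 44 mm up to 74 mm high, cap 32 mm across, 100 mm tall in all; 95 to 200 g. Origin at the centre of its underside, z up its axis. Its x and y axes are square to its flat sides, which are roughly parallel to the rack's. Grip the body 50 mm above its underside.
- jar: Squat round white plastic jar with a paper band and a wide black screw cap: body 46 mm across up to 60 mm high, cap 45 mm across from 62 mm to the top at 79 mm; 90 to 185 g. Origin at the centre of its underside, z up its axis. Grip the body 50 mm above its underside.
- flask: Small clear-glass conical flask with a dark rubber stopper: 49 mm across at the foot, narrowing to a straight neck 23 mm across from 58 to 89 mm high, rim 29 mm across at 89 to 93 mm, stopper to 108 mm; 80 to 170 g. Origin at the centre of its underside, z up its axis. Grip the neck, 74 mm above its underside; the sloping body cannot be held.
- beaker: Bystander: small white porcelain beaker, 42 mm across, 58 mm tall, standing in the gap between the two racks. Origin at the centre of its underside.
- dish: Bystander: white porcelain evaporating dish, 84 mm across, 34 mm tall, behind the racks. Origin at the centre of its underside.
- wash_bottle: Bystander: white wash bottle with a blue cap and bent spout, 62 mm across, 160 mm tall, behind the racks. Origin at the centre of its underside.
- spatula: Bystander: thin steel laboratory spatula, 170 mm long, 6 mm thick, lying flat in front of a rack. Origin at the middle of its underside, x along its length.
There are look-alikes about, which are no part of the job. What is meant by the amber_bottle is not blue, purple or turquoise, and is the larger of those in its own colour.

How it is judged (in metres and radians):
At the end, for the whole second after the job is handed in: All four bottles stand released and at rest in the steel carrier, in the left-to-right order they had in the white rack (so each has moved 329 to 397 mm), upright within 0.1 rad, underside within 4 mm of the bay floor, axis within 16 mm of the carrier's centre line (x of amber_bottle in the frame of carrier between -0.016 and 0.016 m and y of amber_bottle in the frame of carrier between -0.118 and 0.118 m and z of each of amber_bottle, square_bottle, jar, flask in the frame of carrier below 0.008 m and angle between each of amber_bottle, square_bottle, jar, flask's own z axis and vertical below 0.1 rad and distance of amber_bottle from where it was at the start of the episode between 0.329 and 0.397 m and linear speed of each of amber_bottle, square_bottle, jar, flask below 0.02 m/s and contact force between each of amber_bottle, square_bottle, jar, flask and the fingers below 0.05 N and x of square_bottle in the frame of carrier between -0.016 and 0.016 m and y of square_bottle in the frame of carrier between -0.118 and 0.118 m and distance of square_bottle from where it was at the start of the episode between 0.329 and 0.397 m and x of jar in the frame of carrier between -0.016 and 0.016 m and y of jar in the frame of carrier between -0.118 and 0.118 m and distance of jar from where it was at the start of the episode between 0.329 and 0.397 m and x of flask in the frame of carrier between -0.016 and 0.016 m and y of flask in the frame of carrier between -0.118 and 0.118 m and distance of flask from where it was at the start of the episode between 0.329 and 0.397 m); the robot touches nothing.
It fails at once if a bottle is dropped into the carrier (faster than 0.6 m/s within 50 mm of the floor of a bay) ((z of amber_bottle in the frame of carrier below 0.05 m and x of amber_bottle in the frame of carrier between -0.04 and 0.04 m and y of amber_bottle in the frame of carrier between -0.14 and 0.14 m and linear speed of amber_bottle above 0.6 m/s) or (z of square_bottle in the frame of carrier below 0.05 m and x of square_bottle in the frame of carrier between -0.04 and 0.04 m and y of square_bottle in the frame of carrier between -0.14 and 0.14 m and linear speed of square_bottle above 0.6 m/s) or (z of jar in the frame of carrier below 0.05 m and x of jar in the frame of carrier between -0.04 and 0.04 m and y of jar in the frame of carrier between -0.14 and 0.14 m and linear speed of jar above 0.6 m/s) or (z of flask in the frame of carrier below 0.05 m and x of flask in the frame of carrier between -0.04 and 0.04 m and y of flask in the frame of carrier between -0.14 and 0.14 m and linear speed of flask above 0.6 m/s)).
It fails at once if a bystander (beaker, dish, wash bottle, spatula) is pushed more than 30 mm or knocked over (distance of any of beaker, dish, wash_bottle, spatula from where it was at the start of the episode above 0.03 m or angle between any of beaker, dish, wash_bottle, spatula's own z axis and vertical above 0.5 rad).
It also fails if it takes over 112 s, if anything falls off the work surface, if the arm or the gripper's body presses on something with over 40 N, if the wrist force passes 120 N, or if a joint passes its speed limit or range.

### The arm

A 6-joint arm with a two-finger parallel gripper is mounted at the origin on the work surface. World frame = base frame: x ahead of the robot, y to its left, z up, the work surface at z = 0. Lengths are in mm, angles in rad, forces in N, time in s.
With the tool pointing down it reaches from about 250 to 775 mm from the base axis. Payload 4 kg.
Tool frame: the origin (TCP) lies on the centre line of the jaws, within the pads' length; the fingertips stand manip.finger_overhang ahead of it and the grasp point (between the pads) lies 5 mm behind it (manip.finger_overhang is the distance from the TCP to the fingertips, in mm); z points along the fingers, y is the line along which they close (so a half turn about z gives the same grasp; the last joint's range is limited). The gripper opens to 94 mm and grips with 3 to 60 N. Pads are 16 mm wide; open, the fingers measure 119 mm over their backs; the gripper's body (75 mm by 177 mm) begins 78 mm behind the grasp point.
Start: joints at [1.045, 0.087, 1.371, -0, 1.684, -0.103], TCP at [225.685, 501.583, 219.506] pointing down, gripper open.
Joint ranges: [-3.1, 3.1], [-0.76, 2.03], [0.27, 2.55], [-1.08, 4.22], [0.17, 2.65], [-2.57, 2.57]. Speed limits (rad/s): [2.79, 2.79, 3.14, 3.14, 3.14, 3.14].

### API

Orientations are given as a unit quaternion [x, y, z, w].
In Python, from rig import monitor, capture, job, cut_out, place_of, manip gives the robot as it stands.
- The arm moves only by the tool send_rows, never from a script. Its arguments are lists of equal length, an entry for each row: "angular": the turn, a rotation vector about the tool's x, y, z in degrees, a list of three; "travel": the shift along the tool's x, y, z in mm, a list of three; "hand": the opening, from 0 (shut) to 1 (fully open). In form: {"angular": [[wx, wy, wz], ...], "travel": [[dx, dy, dz], ...], "hand": [hand, ...]}. A call has 1 to 5 rows; each row is the pose to reach, as a shift and turn from the pose commanded when the call began, along the tool's axes at that moment; what a row does not reach only later rows make up. A row lasts 1/8 s, in which the tool goes at most 62.5 mm and 10.7 degrees, less where a joint would pass 70% of its speed; a pose out of reach is approached as far as the arm can. A call with a gripper value outside its range is refused whole. The fingers move at their own pace and stop on an object; the grip force is fixed at half the most. Time passes only in rows, so rows that repeat a pose let the fingers close. It gives the time, the measured TCP pose, the force, the opening and the grip force at its end, in the units of the state.
- monitor.observe(): the state, without advancing time (a new reading comes with each control period).
- capture(name): name is "scene" or "top"; returns a dict with "img" (384x512x3 uint8, red, green, blue), "fx", "fy", "cx", "cy" (pixels), "k1" (the pictures are not rectified: a ray, as slopes to the right and down, at radius r is drawn at 1 + k1 r^2 times it, then the intrinsics apply), "world_to_cam" (4x4, takes a point from world to camera coordinates). Camera axes: x right, y down, z forward; pixel columns grow to the right and rows downward; lengths in mm; the calibration is good to about 2 mm. A picture is of the moment at which its call begins. There is no depth.
- job.hand_in(): hands the job in; it is judged then, once.
Trained networks look in a picture, given as the dict that the camera call returned (one of the last four; its "shot" number tells which), for a name from the list of things; names that differ only in an ending like _2 or _b are one class to them, and where a whole thing is asked for, a point or a joint stands for the part that bears it (a point fixed in the world has none). Each returns a list of dicts, best first, with "conf" (0 to 1); they miss things now and then, are a little off and sometimes report something else, mostly with a low value. They report only what shows in the picture. A call takes as long as a camera call. They do not tell look-alikes from the thing itself.
- cut_out(target, picture): "mask" (384x512 bool, what is visible of it).
- place_of(target, picture): "point" ([x, y, z] in mm, in world coordinates, good to about 4 mm: a listed point, or the origin of a listed thing).
The state is a dict: "t": time; "q": joint angles; "qvel": joint speeds; "effort": joint torques, N m; "ee_pos": TCP position; "eef_rot": TCP orientation; "wrist_force": force on the tool from outside, world axes, zero at the start; "wrist_torque": the same for the moment, N m; "gripper_width": finger opening in mm; "finger_force": force on a finger pad.
Only numpy, scipy, OpenCV 4.12 (cv2) and the standard library are available. Lean on these libraries where they do the work, as an engineer would, in place of code of your own. Each camera call takes 0.05 s, during which the arm holds its last target. There are 200 camera calls.

## Working session

There is one attempt and no reset: what is moved stays moved. The work goes in short steps, Python scripts to look and compute and a tool call to move; the robot and the scene stay as the last step left them, time stands still between calls to the robot, and variables do not carry over. Pictures are saved under pics/ and viewed, at most 14 in all, crops included, and the job is handed in when it is done.

Besides the shell and the picture viewer there is one more tool, called in YAML: its name, and indented under it one key for each argument. send_rows: Moves the arm, as the interface text tells. Its arguments: {"type":"object","properties":{"angular":{"type":"array","items":{"type":"array","items":{"type":"number"}}},"travel":{"type":"array","items":{"type":"array","items":{"type":"number"}}},"hand":{"type":"array","items":{"type":"number"}}},"required":["angular","travel","hand"]}

```bash
mkdir -p pics; cat > h.py <<'E'
import numpy as np, cv2
from rig import monitor, capture, job, cut_out, place_of, manip
E
python3 - <<'E'
from h import *
s=monitor.observe()
print({k:np.round(v,3).tolist() for k,v in s.items()}, manip.finger_overhang)
for c in ["scene","top"]:
    p=capture(c); cv2.imwrite(f"pics/{c}0.png",cv2.cvtColor(p["img"],cv2.COLOR_RGB2BGR))
    print(c,p["fx"],p["cx"],p["cy"],p["k1"],np.round(p["world_to_cam"],3).tolist())
    for n in ["bench_rack","carrier","amber_bottle","square_bottle","jar","flask","beaker","dish","wash_bottle","spatula"]:
        print(n,[(np.round(d["point"]).tolist(),round(d["conf"],2)) for d in place_of(n,p)[:4]])
print(monitor.observe()["t"])
E
```

```text
{'t': 0.0, 'q': [1.045, 0.088, 1.372, 0.0, 1.684, -0.103], 'qvel': [-0.001, 0.001, -0.001, -0.001, -0.0, 0.0], 'effort': [0.0, -34.017, -30.243, 0.072, 0.033, -0.0], 'ee_pos': [225.428, 501.11, 218.326], 'eef_rot': [0.21, 0.978, -0.001, -0.0], 'wrist_force': [-0.459, -0.679, 0.078], 'wrist_torque': [-0.052, -0.054, -0.018], 'finger_force': 0.0, 'gripper_width': 93.746} 14.0
scene 350.9275362249439 252.44705095470783 197.37297050649255 -0.08911757273947178 [[-0.88, 0.475, -0.007, 486.184], [0.297, 0.539, -0.788, -124.897], [-0.371, -0.696, -0.615, 940.633], [0.0, 0.0, 0.0, 1.0]]
bench_rack [([550.0, 174.0, -1.0], 0.87), ([552.0, 203.0, 3.0], 0.67)]
carrier [([579.0, -186.0, -1.0], 0.79)]
amber_bottle [([651.0, 154.0, 1.0], 0.9), ([648.0, 232.0, 2.0], 0.76), ([552.0, 204.0, 4.0], 0.71), ([370.0, 196.0, 2.0], 0.61)]
square_bottle [([550.0, 276.0, 3.0], 0.95)]
jar [([557.0, 70.0, 9.0], 0.69), ([714.0, -149.0, -1.0], 0.27)]
flask [([550.0, 131.0, 4.0], 0.6)]
beaker [([580.0, -5.0, -0.0], 0.59)]
dish [([710.0, -148.0, 0.0], 0.79)]
wash_bottle [([742.0, 1.0, 2.0], 0.63)]
spatula [([450.0, 155.0, 0.0], 0.88)]
top 370.07026814731535 256.0375300070785 195.53378633537338 -0.10368859934162232 [[0.001, -1.0, -0.026, 20.144], [-0.987, 0.004, -0.159, 549.28], [0.159, 0.026, -0.987, 707.898], [0.0, 0.0, 0.0, 1.0]]
bench_rack [([550.0, 171.0, 2.0], 0.86)]
carrier [([581.0, -183.0, 1.0], 0.87)]
amber_bottle [([552.0, 201.0, 4.0], 0.91), ([371.0, 192.0, -4.0], 0.91), ([650.0, 156.0, 3.0], 0.71), ([642.0, 295.0, 1.0], 0.64)]
square_bottle [([549.0, 275.0, -1.0], 0.87)]
jar [([559.0, 69.0, 4.0], 0.84)]
flask [([552.0, 133.0, 2.0], 0.78), ([553.0, 67.0, 5.0], 0.59)]
beaker [([578.0, -7.0, 2.0], 0.8)]
dish [([708.0, -153.0, -2.0], 0.98)]
wash_bottle [([558.0, 70.0, 6.0], 0.7), ([744.0, 8.0, -2.0], 0.59)]
spatula [([449.0, 153.0, -4.0], 0.67)]
1.1
```

View pics/scene0.png

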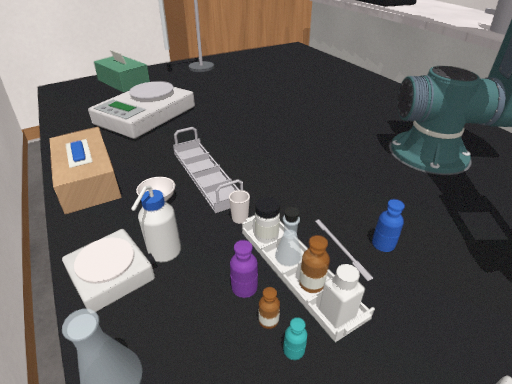

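View pics/top0.png

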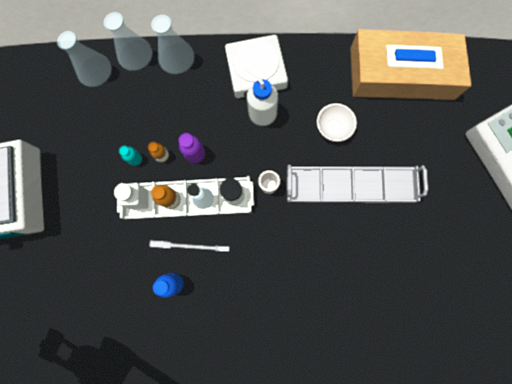

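The order from left to right is square (125,195 in top), amber (163,196), flask (197,195), jar (232,190). The carrier is at (357,184), with the beaker between the racks at (269,182). The small amber, purple, turquoise and blue bottles outside the rack are look-alikes. I'll refine the poses by silhouette fitting.

```bash
cat >> h.py <<'E'
from scipy.optimize import minimize
PROF={"amber_bottle":[(22,0),(22,58),(10.5,70),(10.5,88),(14.5,90),(14.5,100)],"jar":[(23,0),(23,60),(22.5,62),(22.5,79)],
"flask":[(24.5,0),(24.5,6),(11.5,58),(11.5,89),(14.5,89),(14.5,93),(11,93),(11,108)],"square_bottle":[(22,0),(22,72),(16,78),(16,100)]}
def proj(p,X):
    W=p["world_to_cam"]; c=X@W[:3,:3].T+W[:3,3]; s=c[:,:2]/c[:,2:]
    s=s*(1+p["k1"]*(s**2).sum(1,keepdims=True))
    return s*[p["fx"],p["fy"]]+[p["cx"],p["cy"]]
def fill(m,P): cv2.fillConvexPoly(m,cv2.convexHull(np.round(P*64).astype(np.int32).reshape(-1,1,2)),1,cv2.LINE_8,4) if 0 else cv2.fillConvexPoly(m,np.round(cv2.convexHull(P.astype(np.float32))*16).astype(np.int32),255,cv2.LINE_AA,4)
def sil(name,p,x,y,a,z=0):
    m=np.zeros((384,512),np.uint8); R=np.array([[np.cos(a),-np.sin(a),0],[np.sin(a),np.cos(a),0],[0,0,1]])
    T=lambda L:proj(p,np.array(L,float)@R.T+[x,y,z])
    if name in PROF:
        t=np.linspace(0,2*np.pi,32,endpoint=False)
        def ring(r,h): 
            if name=="square_bottle" and r==22: return [(i*r,j*r,h) for i in(-1,1) for j in(-1,1)]
            return [(r*np.cos(u),r*np.sin(u),h) for u in t]
        P=PROF[name]
        for (r,h),(s,k) in zip(P,P[1:]): fill(m,T(ring(r,h)+ring(s,k)))
    else:
        fill(m,T([(i*37,j*138,h) for i in(-1,1) for j in(-1,1) for h in(0,16)]))
        for j in(-1,1):
            fill(m,T([(i*37,j*k,h) for i in(-1,1) for k in(134,138) for h in(0,28)]))
            if name=="carrier": fill(m,T([(i*28,j*k,h) for i in(-1,1) for k in(134,138) for h in(20,67)]))
    return m/255.
def fit(name,ps,x0,z=0,yaw=False,pair=None):
    ms=[]
    for p in ps:
        L=[d for d in cut_out(name,p)]
        g=sil(name,p,x0[0],x0[1],0,z)
        b=max(L,key=lambda d:(d["mask"]*g).sum(),default=None)
        if b is not None and (b["mask"]*g).sum()>.3*g.sum(): ms.append((p,b["mask"].astype(float)))
    def cost(v):
        e=0
        for p,m in ms:
            s=sil(name,p,v[0],v[1],v[2]/100 if yaw else 0,z); e+=1-(s*m).sum()/np.maximum(s,m).sum()
        return e/max(len(ms),1)
    d=3 if yaw else 2; v0=np.array(list(x0[:2])+[0]*(d-2),float)
    r=minimize(cost,v0,method="Nelder-Mead",options=dict(initial_simplex=np.vstack([v0]+[v0+8*np.eye(d)[i] for i in range(d)]),xatol=.1,fatol=1e-4))
    return np.round(r.x,1).tolist(),round(r.fun,3),len(ms)
E
python3 - <<'E'
from h import *
S=capture("scene");T=capture("top")
for n,x in dict(carrier=(580,-185),bench_rack=(551,172),square_bottle=(550,275),amber_bottle=(552,203),flask=(551,132),jar=(558,69)).items():
    print(n,[fit(n,q,x,0 if n in("carrier","bench_rack") else 4,n in("carrier","bench_rack")) for q in([T],[S],[S,T])])
E
```

```text
carrier [([579.8, -184.4, -1.3], np.float64(0.079), 1), ([580.8, -188.8, -1.2], np.float64(0.194), 1), ([580.4, -185.6, -1.0], np.float64(0.141), 2)]
bench_rack [([550.1, 166.3, 5.1], np.float64(0.531), 1), ([551.6, 169.0, 4.8], np.float64(0.607), 1), ([550.6, 168.6, 5.1], np.float64(0.57), 2)]
square_bottle [([548.2, 274.8], np.float64(0.151), 1), ([545.7, 271.1], np.float64(0.154), 1), ([548.2, 273.2], np.float64(0.155), 2)]
amber_bottle [([546.6, 205.9], np.float64(0.126), 1), ([546.9, 202.9], np.float64(0.108), 1), ([546.9, 204.5], np.float64(0.127), 2)]
flask [([550.5, 134.8], np.float64(0.083), 1), ([550.6, 133.4], np.float64(0.08), 1), ([551.0, 134.3], np.float64(0.085), 2)]
jar [([555.8, 65.5], np.float64(0.181), 1), ([556.1, 65.1], np.float64(0.114), 1), ([555.9, 64.9], np.float64(0.148), 2)]
```

send_rows:
  angular:
    - [0,0,10]
    - [0,0,20]
    - [0,0,30]
    - [0,0,40]
    - [0,0,50]
  travel:
    - [-50,-10,0]
    - [-105,-20,0]
    - [-160,-31,0]
    - [-215,-42,0]
    - [-270,-52,0]
  hand: [1,1,1,1,1]

```text
t: 3.02
ee_pos: [451.9, 342.2, 219.7]
eef_rot: [0.606, 0.796, 0.0, 0.0]
wrist_force: [-0.3, 0.6, 0.1]
gripper_width: 94.0
finger_force: 0.0
```

```bash
cat >> h.py <<'E'
from scipy.spatial.transform import Rotation as Ro
def go(x,y,z,yaw=0.):
    s=monitor.observe(); R=Ro.from_quat(s["eef_rot"]); c,n=np.cos(yaw),np.sin(yaw)
    G=Ro.from_matrix(np.array([[-n,c,0],[c,n,0],[0,0,-1]]))
    print("t",s["t"],"pos",np.round(s["ee_pos"],1),"rot",np.round((R.inv()*G).as_rotvec(degrees=True),2),"travel",np.round(R.inv().apply(np.array([x,y,z])-s["ee_pos"]),1),"grip",s["gripper_width"],s["finger_force"],np.round(s["wrist_force"],1))
E
python3 -c "
from h import *
go(547.5,274,218,.02)"
```

```text
t 3.025 pos [451.9 342.2 219.7] rot [ 0.03 -0.03 14.3 ] travel [-91.2  74.    1.7] grip 94.00114889914951 0.0 [-0.3  0.6  0.1]
```

send_rows:
  angular:
    - [0,0,7]
    - [0,0,14.3]
    - [0,0,14.3]
    - [0,0,14.3]
  travel:
    - [-40,33,0]
    - [-80,65,0]
    - [-91,74,0]
    - [-91,74,0]
  hand: [1,1,1,1]

```text
t: 3.52
ee_pos: [546.6, 275.7, 219.1]
eef_rot: [0.698, 0.716, -0.0, -0.001]
wrist_force: [-1.3, 1.1, 0.3]
gripper_width: 94.1
finger_force: 0.0
```

```bash
python3 -c "
from h import *
go(547.5,274,49,.02)"
```

```text
t 3.525 pos [546.6 275.7 219.1] rot [-0.06 -0.02  0.32] travel [ -1.7   1.  170.1] grip 94.14327463967238 0.0 [-1.3  1.1  0.3]
```

send_rows:
  angular:
    - [0,0,0]
    - [0,0,0]
    - [0,0,0]
    - [0,0,0]
    - [0,0,0]
  travel:
    - [-1,1,40]
    - [-1,1,90]
    - [-1,1,140]
    - [-1,1,170]
    - [-1,1,170]
  hand: [1,1,1,1,1]

```text
t: 4.15
ee_pos: [543.9, 275.6, 46.5]
eef_rot: [0.697, 0.717, -0.003, -0.002]
wrist_force: [-0.3, 0.5, 0.1]
gripper_width: 94.0
finger_force: 0.0
```

send_rows:
  angular:
    - [0,0,0]
    - [0,0,0]
    - [0,0,0]
    - [0,0,0]
    - [0,0,0]
  travel:
    - [0,0,0]
    - [0,0,0]
    - [0,0,0]
    - [0,0,0]
    - [0,0,0]
  hand: [0,0,0,0,0]

```text
t: 4.78
ee_pos: [547.7, 274.9, 49.7]
eef_rot: [0.698, 0.716, 0.0, 0.0]
wrist_force: [-0.5, 0.4, -0.3]
gripper_width: 47.6
finger_force: 0.4
```

send_rows:
  angular:
    - [0,0,0]
    - [0,0,0]
    - [0,0,0]
  travel:
    - [0,0,0]
    - [0,0,0]
    - [0,0,0]
  hand: [0,0,0]

```text
t: 5.15
ee_pos: [547.9, 274.9, 49.7]
eef_rot: [0.698, 0.716, 0.0, 0.0]
wrist_force: [2.4, 0.2, 0.5]
gripper_width: 43.9
finger_force: 29.9
```

send_rows:
  angular:
    - [0,0,0]
    - [0,0,0]
    - [0,0,0]
    - [0,0,0]
    - [0,0,0]
  travel:
    - [0,0,-15]
    - [0,0,-45]
    - [0,0,-90]
    - [0,0,-130]
    - [0,0,-150]
  hand: [0,0,0,0,0]

```text
t: 5.78
ee_pos: [548.1, 275.4, 203.6]
eef_rot: [0.698, 0.716, 0.002, 0.001]
wrist_force: [-0.0, -0.1, -1.2]
gripper_width: 43.5
finger_force: 29.9
```

send_rows:
  angular:
    - [0,0,0]
    - [0,0,0]
    - [0,0,0]
    - [0,0,0]
    - [0,0,0]
  travel:
    - [-25,3,0]
    - [-70,7,0]
    - [-125,12,0]
    - [-180,17,0]
    - [-230,22,0]
  hand: [0,0,0,0,0]

```text
t: 6.4
ee_pos: [575.1, 44.0, 200.1]
eef_rot: [0.698, 0.716, 0.0, -0.0]
wrist_force: [0.1, -0.7, -2.1]
gripper_width: 44.1
finger_force: 29.9
```

send_rows:
  angular:
    - [0,0,0]
    - [0,0,0]
    - [0,0,0]
    - [0,0,0]
    - [0,0,0]
  travel:
    - [-45,4,0]
    - [-90,8,0]
    - [-120,11,0]
    - [-128,12,0]
    - [-128,12,0]
  hand: [0,0,0,0,0]

```text
t: 7.02
ee_pos: [590.6, -81.6, 199.6]
eef_rot: [0.698, 0.716, 0.0, -0.0]
wrist_force: [-0.0, 0.3, -1.1]
gripper_width: 44.2
finger_force: 29.9
```

```bash
python3 - <<'E'
from h import *
S=capture("scene");T=capture("top")
s=monitor.observe();x,y,z=s["ee_pos"];u=z-45
for n,p in(("s",S),("t",T)): 
    print(n,fit("square_bottle",[p],(x,y),u))
    im=p["img"].copy()
    c=(sil("square_bottle",p,x,y,0,u)>.5).astype(np.uint8)
    cv2.drawContours(im,cv2.findContours(c,0,1)[0],-1,(255,0,0),1)
    q=proj(p,np.array([[x,y,u+30]]))[0].astype(int); a=max(q[1]-90,0);b=max(q[0]-130,0)
    cv2.imwrite(f"pics/{n}1.png",cv2.resize(im[a:a+190,b:b+260,::-1],None,fx=3,fy=3))
go(581.5,-83,49,-.01)
E
```

```text
s ([589.5, -86.9], np.float64(0.214), 1)
t ([590.6, -80.7], np.float64(0.0), 0)
t 7.225 pos [590.7 -80.6 199.6] rot [ 0.   -0.03  2.16] travel [ -2.2  -9.3 150.6] grip 43.93683964300312 29.89652305841446 [ 0.5 -0.3 -1.1]
```

View pics/s1.png

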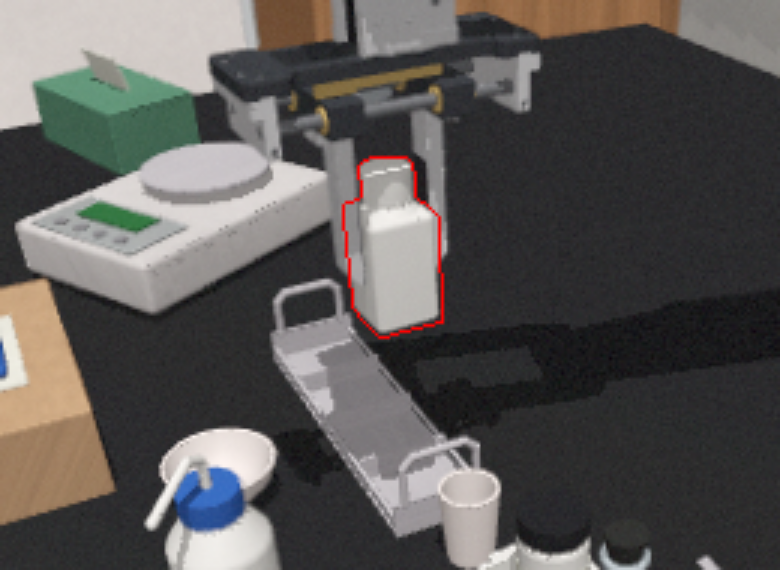

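View pics/t1.png

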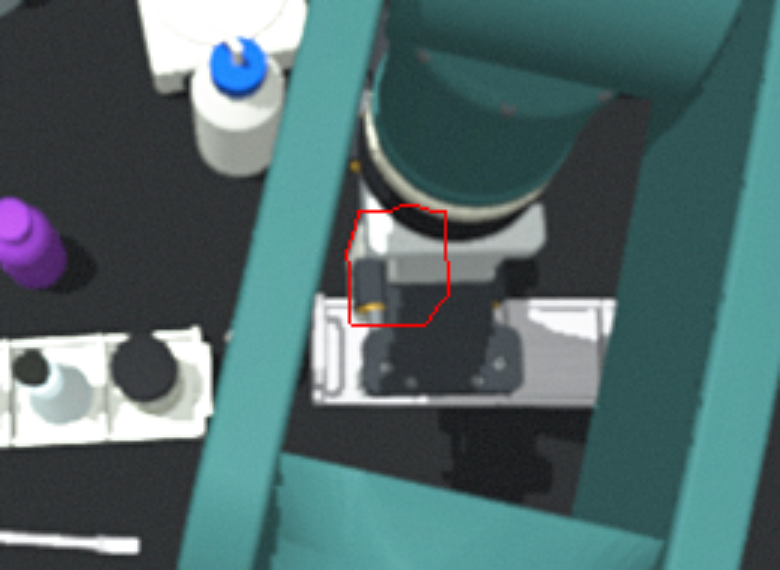

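The picture shows the bottle held upright above the leftmost bay (its outline matches at about (395,260) in the crop). Lowering it now.

send_rows:
  angular:
    - [0,0,2]
    - [0,0,2]
    - [0,0,2]
    - [0,0,2]
    - [0,0,2]
  travel:
    - [-2,-9,15]
    - [-2,-9,50]
    - [-2,-9,85]
    - [-2,-9,105]
    - [-2,-9,115]
  hand: [0,0,0,0,0]

```text
t: 7.85
ee_pos: [581.0, -83.1, 83.0]
eef_rot: [0.71, 0.704, -0.001, -0.001]
wrist_force: [-0.5, -0.2, -1.4]
gripper_width: 43.9
finger_force: 29.9
```

send_rows:
  angular:
    - [0,0,0]
    - [0,0,0]
    - [0,0,0]
    - [0,0,0]
    - [0,0,0]
  travel:
    - [0,0,10]
    - [0,0,20]
    - [0,0,28]
    - [0,0,33]
    - [0,0,34]
  hand: [0,0,0,0,0]

```text
t: 8.48
ee_pos: [581.7, -84.3, 50.2]
eef_rot: [0.71, 0.704, -0.0, -0.0]
wrist_force: [-0.4, -0.0, -1.6]
gripper_width: 43.8
finger_force: 29.9
```

```bash
python3 - <<'E'
from h import *
S=capture("scene")
print(fit("square_bottle",[S],(581,-83),5))
cv2.imwrite("pics/s2.png",cv2.resize(S["img"][100:250,130:330,::-1],None,fx=4,fy=4))
go(581.5,-83,50,-.01)
E
```

```text
([577.7, -102.9], np.float64(0.428), 1)
t 8.575 pos [581.9 -84.3  50.6] rot [ 0.02 -0.    0.04] travel [ 1.3 -0.4  0.6] grip 43.94553845372531 29.896439015865326 [-0.2 -0.  -1.3]
```

View pics/s2.png

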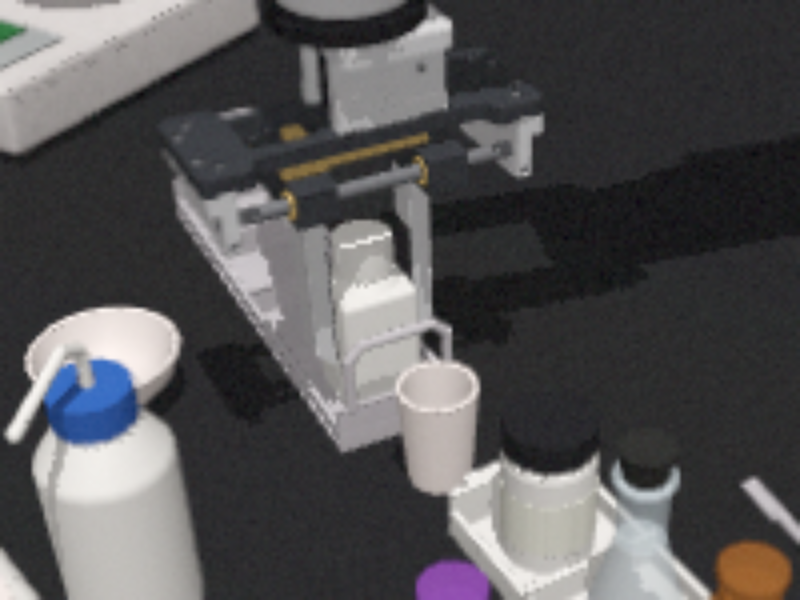

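The bottle stands over the first bay, clear of the handle and the beaker. Lowering 1 mm and releasing.

send_rows:
  angular:
    - [0,0,0]
    - [0,0,0]
    - [0,0,0]
    - [0,0,0]
    - [0,0,0]
  travel:
    - [0,0,1]
    - [0,0,1]
    - [0,0,1]
    - [0,0,1]
    - [0,0,1]
  hand: [0,0,1,1,1]

```text
t: 9.2
ee_pos: [582.0, -84.3, 49.8]
eef_rot: [0.71, 0.704, 0.0, 0.0]
wrist_force: [-0.3, 0.4, -0.3]
gripper_width: 70.2
finger_force: 0.0
```

send_rows:
  angular:
    - [0,0,0]
    - [0,0,0]
    - [0,0,0]
    - [0,0,0]
    - [0,0,0]
  travel:
    - [0,0,0]
    - [0,0,-20]
    - [0,0,-70]
    - [0,0,-120]
    - [0,0,-150]
  hand: [1,1,1,1,1]

```text
t: 9.82
ee_pos: [582.7, -84.5, 203.0]
eef_rot: [0.71, 0.704, 0.001, 0.002]
wrist_force: [0.7, 0.9, -0.4]
gripper_width: 93.9
finger_force: 0.0
```

send_rows:
  angular:
    - [0,0,0]
    - [0,0,0]
    - [0,0,0]
    - [0,0,0]
    - [0,0,0]
  travel:
    - [40,-5,0]
    - [95,-10,0]
    - [150,-18,0]
    - [205,-24,0]
    - [250,-28,0]
  hand: [1,1,1,1,1]

```text
t: 10.45
ee_pos: [555.6, 168.0, 199.7]
eef_rot: [0.71, 0.704, 0.0, 0.0]
wrist_force: [0.3, -0.2, 0.5]
gripper_width: 94.0
finger_force: 0.0
```

```bash
python3 - <<'E'
from h import *
S=capture("scene");T=capture("top")
print(fit("square_bottle",[S],(581,-83),4),fit("square_bottle",[T],(581,-83),4),fit("carrier",[T],(580,-185),0,True))
for n,x in dict(amber_bottle=(548,203.5),flask=(551,133),jar=(557,67)).items(): print(n,[(np.round(d["point"]).tolist(),round(d["conf"],2)) for p in(S,T) for d in place_of(n,p)[:2]],fit(n,[S],x,4))
cv2.imwrite("pics/t3.png",cv2.resize(T["img"][130:250,100:450,::-1],None,fx=2,fy=2))
go(548.5,203.5,49,.01)
E
```

```text
([577.1, -100.0], np.float64(0.31), 1) ([582.4, -82.6], np.float64(0.197), 1) ([578.8, -184.5, -1.2], np.float64(0.212), 1)
amber_bottle [([652.0, 232.0, 2.0], 0.97), ([373.0, 196.0, 1.0], 0.94), ([369.0, 192.0, -1.0], 0.91), ([551.0, 203.0, 4.0], 0.77)] ([547.0, 203.0], np.float64(0.102), 1)
flask [([553.0, 133.0, 3.0], 0.58), ([449.0, 157.0, 1.0], 0.17), ([554.0, 138.0, 6.0], 0.91)] ([550.8, 133.8], np.float64(0.07), 1)
jar [([555.0, 72.0, 8.0], 0.61), ([554.0, 67.0, 3.0], 0.86)] ([557.0, 66.4], np.float64(0.103), 1)
t 11.15 pos [556.2 165.4 199.5] rot [ 0.   -0.01 -1.15] travel [ 38.   -8.1 150.5] grip 94.16503130317692 0.0 [-0.3 -0.4  0.1]
```

View pics/t3.png

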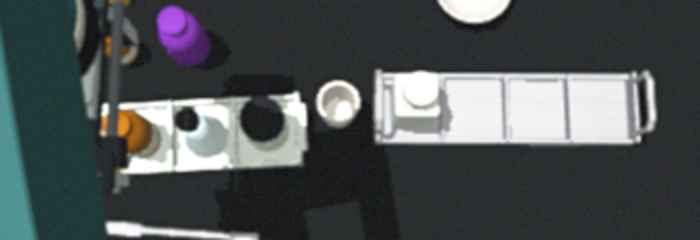

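The square bottle stands in the leftmost bay at about (417,95) in the crop, centred. Next is the amber bottle.

send_rows:
  angular:
    - [0,0,0]
    - [0,0,0]
    - [0,0,0]
    - [0,0,0]
    - [0,0,0]
  travel:
    - [20,-4,0]
    - [38,-8,20]
    - [38,-8,70]
    - [38,-8,115]
    - [38,-8,145]
  hand: [1,1,1,1,1]

```text
t: 11.78
ee_pos: [546.7, 205.3, 51.8]
eef_rot: [0.71, 0.704, -0.001, -0.001]
wrist_force: [1.2, 0.5, -0.0]
gripper_width: 94.0
finger_force: 0.0
```

send_rows:
  angular:
    - [0,0,0]
    - [0,0,0]
    - [0,0,0]
    - [0,0,0]
    - [0,0,0]
  travel:
    - [0,0,5]
    - [0,0,5]
    - [0,0,5]
    - [0,0,5]
    - [0,0,5]
  hand: [1,0,0,0,0]

```text
t: 12.4
ee_pos: [549.0, 204.1, 50.4]
eef_rot: [0.71, 0.704, 0.001, 0.0]
wrist_force: [-0.1, -0.3, 0.3]
gripper_width: 57.5
finger_force: 0.0
```

send_rows:
  angular:
    - [0,0,0]
    - [0,0,0]
    - [0,0,0]
    - [0,0,0]
    - [0,0,0]
  travel:
    - [0,0,0]
    - [0,0,0]
    - [0,0,0]
    - [0,0,0]
    - [0,0,0]
  hand: [0,0,0,0,0]

```text
t: 13.02
ee_pos: [548.7, 204.0, 49.7]
eef_rot: [0.71, 0.704, 0.0, 0.0]
wrist_force: [0.7, 0.1, 0.8]
gripper_width: 43.3
finger_force: 30.0
```

send_rows:
  angular:
    - [0,0,0]
    - [0,0,0]
    - [0,0,0]
    - [0,0,0]
    - [0,0,0]
  travel:
    - [0,0,-12]
    - [0,0,-40]
    - [0,0,-85]
    - [0,0,-125]
    - [0,0,-150]
  hand: [0,0,0,0,0]

```text
t: 13.65
ee_pos: [548.9, 204.2, 202.6]
eef_rot: [0.71, 0.704, 0.001, 0.001]
wrist_force: [0.1, 0.2, -1.3]
gripper_width: 43.3
finger_force: 30.0
```

send_rows:
  angular:
    - [0,0,0]
    - [0,0,0]
    - [0,0,0]
    - [0,0,0]
    - [0,0,0]
  travel:
    - [-25,3,0]
    - [-70,7,0]
    - [-120,12,0]
    - [-170,17,0]
    - [-220,22,0]
  hand: [0,0,0,0,0]

```text
t: 14.28
ee_pos: [568.2, -17.5, 199.8]
eef_rot: [0.71, 0.704, 0.0, -0.0]
wrist_force: [1.7, 1.1, -0.9]
gripper_width: 43.5
finger_force: 30.0
```

send_rows:
  angular:
    - [0,0,0]
    - [0,0,0]
    - [0,0,0]
    - [0,0,0]
    - [0,0,0]
  travel:
    - [-45,5,0]
    - [-90,9,0]
    - [-125,12,0]
    - [-135,13,0]
    - [-135,13,0]
  hand: [0,0,0,0,0]

```text
t: 14.9
ee_pos: [580.0, -151.1, 199.4]
eef_rot: [0.711, 0.704, 0.0, -0.001]
wrist_force: [-0.4, 0.3, -1.7]
gripper_width: 43.3
finger_force: 30.0
```

```bash
python3 - <<'E'
from h import *
S=capture("scene")
s=monitor.observe();x,y,z=s["ee_pos"]
print(fit("amber_bottle",[S],(x,y),z-45))
go(580.7,-152,50,-.01)
E
```

```text
([579.6, -153.0], np.float64(0.134), 1)
t 15.0 pos [ 580.2 -149.9  199.6] rot [-0.   -0.05  0.12] travel [ -2.2   0.5 149.6] grip 43.208631556676856 29.99751063522126 [ 0.7 -0.1 -1.2]
```

send_rows:
  angular:
    - [0,0,0]
    - [0,0,0]
    - [0,0,0]
    - [0,0,0]
    - [0,0,0]
  travel:
    - [0,0,15]
    - [0,0,50]
    - [0,0,85]
    - [0,0,105]
    - [0,0,115]
  hand: [0,0,0,0,0]

```text
t: 15.62
ee_pos: [578.9, -149.8, 81.8]
eef_rot: [0.71, 0.704, -0.001, -0.002]
wrist_force: [0.2, 0.5, -0.6]
gripper_width: 43.1
finger_force: 30.0
```

send_rows:
  angular:
    - [0,0,0]
    - [0,0,0]
    - [0,0,0]
    - [0,0,0]
    - [0,0,0]
  travel:
    - [0,0,10]
    - [0,0,20]
    - [0,0,28]
    - [0,0,33]
    - [0,0,34]
  hand: [0,0,0,0,0]

```text
t: 16.25
ee_pos: [580.1, -151.3, 50.2]
eef_rot: [0.71, 0.704, -0.0, -0.0]
wrist_force: [-0.6, 0.8, -1.6]
gripper_width: 43.1
finger_force: 30.0
```

send_rows:
  angular:
    - [0,0,0]
    - [0,0,0]
    - [0,0,0]
    - [0,0,0]
    - [0,0,0]
  travel:
    - [0,0,0.5]
    - [0,0,0.5]
    - [0,0,0.5]
    - [0,0,0.5]
    - [0,0,0.5]
  hand: [0,0,0,0,0]

```text
t: 16.88
ee_pos: [580.2, -151.3, 50.0]
eef_rot: [0.71, 0.704, 0.0, 0.0]
wrist_force: [-0.4, -0.2, -1.7]
gripper_width: 43.2
finger_force: 30.0
```

send_rows:
  angular:
    - [0,0,0]
    - [0,0,0]
    - [0,0,0]
    - [0,0,0]
    - [0,0,0]
  travel:
    - [0,0,0.5]
    - [0,0,0.5]
    - [0,0,0.5]
    - [0,0,0.5]
    - [0,0,0.5]
  hand: [0,1,1,1,1]

```text
t: 17.5
ee_pos: [580.2, -151.3, 49.5]
eef_rot: [0.71, 0.704, 0.0, 0.0]
wrist_force: [-0.7, 0.0, -0.5]
gripper_width: 80.0
finger_force: 0.0
```

send_rows:
  angular:
    - [0,0,0]
    - [0,0,0]
    - [0,0,0]
    - [0,0,0]
    - [0,0,0]
  travel:
    - [0,0,0]
    - [0,0,-20]
    - [0,0,-70]
    - [0,0,-120]
    - [0,0,-150]
  hand: [1,1,1,1,1]

```text
t: 18.12
ee_pos: [581.1, -151.6, 203.0]
eef_rot: [0.71, 0.704, 0.001, 0.002]
wrist_force: [-0.3, 0.0, -0.6]
gripper_width: 94.2
finger_force: 0.0
```

send_rows:
  angular:
    - [0,0,0]
    - [0,0,0]
    - [0,0,0]
    - [0,0,0]
    - [0,0,0]
  travel:
    - [40,-5,0]
    - [95,-10,0]
    - [150,-18,0]
    - [205,-24,0]
    - [250,-28,0]
  hand: [1,1,1,1,1]

```text
t: 18.75
ee_pos: [554.0, 101.0, 199.7]
eef_rot: [0.71, 0.704, 0.0, 0.0]
wrist_force: [0.9, 0.5, -0.9]
gripper_width: 94.1
finger_force: 0.0
```

```bash
python3 - <<'E'
from h import *
S=capture("scene");T=capture("top")
print(fit("amber_bottle",[S],(580,-151),4),fit("amber_bottle",[T],(580,-151),4),fit("flask",[S],(551,133),4),fit("square_bottle",[T],(581,-83),4))
go(551,133.5,73,-.01)
E
```

```text
([577.6, -158.1], np.float64(0.489), 1) ([580.1, -148.7], np.float64(0.137), 1) ([551.5, 135.0], np.float64(0.07), 1) ([580.2, -83.1], np.float64(0.165), 1)
t 19.05 pos [554.6  98.  199.4] rot [ 0.    0.03 -0.01] travel [ 35.6  -4.  126.4] grip 93.94763441753508 0.0 [ 0.7 -0.1 -0.5]
```

send_rows:
  angular:
    - [0,0,0]
    - [0,0,0]
    - [0,0,0]
    - [0,0,0]
    - [0,0,0]
  travel:
    - [20,-2,0]
    - [36,-4,15]
    - [36,-4,60]
    - [36,-4,100]
    - [36,-4,122]
  hand: [1,1,1,1,1]

```text
t: 19.68
ee_pos: [548.5, 135.5, 73.3]
eef_rot: [0.71, 0.704, -0.002, -0.002]
wrist_force: [0.2, -0.5, -0.1]
gripper_width: 93.6
finger_force: 0.0
```

send_rows:
  angular:
    - [0,0,0]
    - [0,0,0]
    - [0,0,0]
    - [0,0,0]
    - [0,0,0]
  travel:
    - [0,0,4]
    - [0,0,4]
    - [0,0,4]
    - [0,0,4]
    - [0,0,4]
  hand: [1,0,0,0,0]

```text
t: 20.3
ee_pos: [551.3, 135.1, 74.3]
eef_rot: [0.71, 0.704, 0.001, 0.0]
wrist_force: [-0.5, -0.9, -0.0]
gripper_width: 57.0
finger_force: 0.0
```

send_rows:
  angular:
    - [0,0,0]
    - [0,0,0]
    - [0,0,0]
    - [0,0,0]
    - [0,0,0]
  travel:
    - [0,0,0]
    - [0,0,0]
    - [0,0,0]
    - [0,0,0]
    - [0,0,0]
  hand: [0,0,0,0,0]

```text
t: 20.92
ee_pos: [550.8, 135.0, 73.4]
eef_rot: [0.71, 0.704, 0.0, -0.0]
wrist_force: [0.3, -0.2, -0.2]
gripper_width: 27.7
finger_force: 30.0
```

send_rows:
  angular:
    - [0,0,0]
    - [0,0,0]
    - [0,0,0]
    - [0,0,0]
  travel:
    - [0,0,0]
    - [0,0,0]
    - [0,0,0]
    - [0,0,0]
  hand: [0,0,0,0]

```text
t: 21.42
ee_pos: [550.8, 135.0, 73.5]
eef_rot: [0.71, 0.704, 0.0, 0.0]
wrist_force: [-0.3, -0.2, -0.4]
gripper_width: 27.7
finger_force: 30.0
```

```bash
python3 - <<'E'
from h import *
S=capture("scene")
q=proj(S,np.array([[551,135,60]]))[0].astype(int);print(q)
cv2.imwrite("pics/s4.png",cv2.resize(S["img"][q[1]-50:q[1]+50,q[0]-65:q[0]+65,::-1],None,fx=6,fy=6,interpolation=2))
E
```

```text
[290 234]
```

View pics/s4.png

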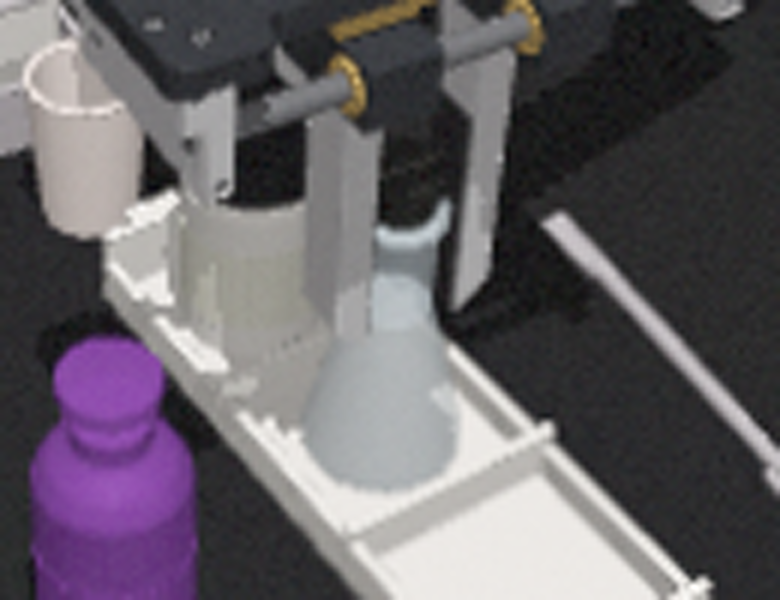

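The fingers close on the flask at about (410,225) in the crop. At an opening of 27.7 mm they seem to bear on its rim rather than its neck. I'll lift gently and check.

send_rows:
  angular:
    - [0,0,0]
    - [0,0,0]
    - [0,0,0]
    - [0,0,0]
    - [0,0,0]
  travel:
    - [0,0,-2]
    - [0,0,-5]
    - [0,0,-9]
    - [0,0,-12]
    - [0,0,-12]
  hand: [0,0,0,0,0]

```text
t: 22.1
ee_pos: [551.1, 135.1, 86.0]
eef_rot: [0.71, 0.704, 0.0, 0.0]
wrist_force: [0.8, 0.1, -0.7]
gripper_width: 27.4
finger_force: 30.0
```

```bash
python3 - <<'E'
from h import *
S=capture("scene")
go(551,135,73,-.01)
for z in (4,10,16): print(fit("flask",[S],(551,135),z))
q=[290,234]
cv2.imwrite("pics/s5.png",cv2.resize(S["img"][q[1]-50:q[1]+50,q[0]-65:q[0]+65,::-1],None,fx=6,fy=6,interpolation=2))
E
```

```text
t 22.15 pos [550.9 135.1  85.7] rot [ 0.02 -0.01  0.05] travel [-0.1  0.1 12.7] grip 27.624363537768616 29.99984174966812 [-0.9 -0.5 -1.5]
([542.0, 122.9], np.float64(0.208), 1)
([544.9, 127.0], np.float64(0.228), 1)
([548.4, 132.1], np.float64(0.248), 1)
```

View pics/s5.png

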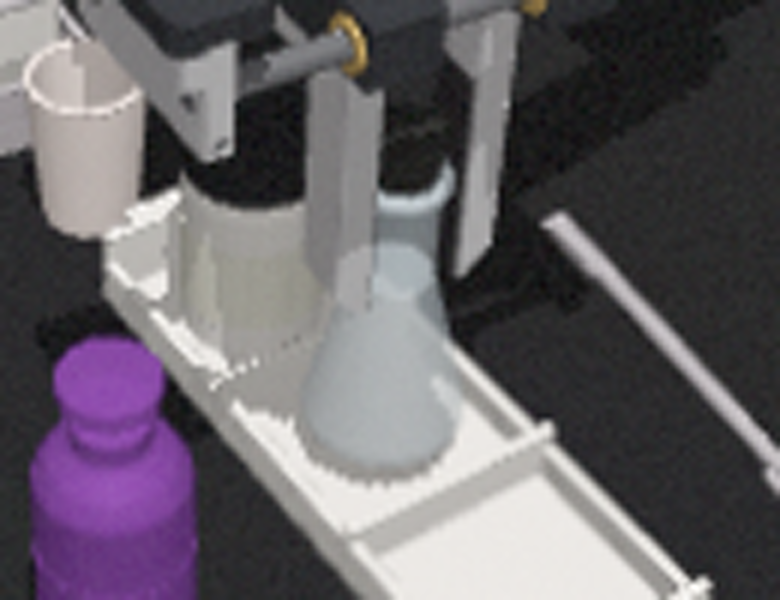

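The flask has lifted with the fingers and hangs upright (foot at (380,415), neck at (408,215)). Carrying on smoothly.

send_rows:
  angular:
    - [0,0,0]
    - [0,0,0]
    - [0,0,0]
    - [0,0,0]
    - [0,0,0]
  travel:
    - [0,0,-12]
    - [0,0,-36]
    - [0,0,-70]
    - [0,0,-100]
    - [0,0,-115]
  hand: [0,0,0,0,0]

```text
t: 22.92
ee_pos: [551.7, 135.2, 203.6]
eef_rot: [0.71, 0.704, 0.002, 0.001]
wrist_force: [-0.5, 0.1, -1.7]
gripper_width: 27.4
finger_force: 30.0
```

send_rows:
  angular:
    - [0,0,0]
    - [0,0,0]
    - [0,0,0]
    - [0,0,0]
    - [0,0,0]
  travel:
    - [-12,1,0]
    - [-35,3,0]
    - [-70,6,0]
    - [-110,10,0]
    - [-150,14,0]
  hand: [0,0,0,0,0]

```text
t: 23.55
ee_pos: [562.4, -17.0, 198.3]
eef_rot: [0.71, 0.704, -0.001, -0.001]
wrist_force: [0.3, 0.0, -1.5]
gripper_width: 27.5
finger_force: 30.0
```

send_rows:
  angular:
    - [0,0,0]
    - [0,0,0]
    - [0,0,0]
    - [0,0,0]
    - [0,0,0]
  travel:
    - [-40,4,0]
    - [-80,7,0]
    - [-120,11,0]
    - [-155,14,0]
    - [-180,16,0]
  hand: [0,0,0,0,0]

```text
t: 24.18
ee_pos: [576.7, -197.2, 198.3]
eef_rot: [0.711, 0.703, -0.001, -0.002]
wrist_force: [-0.3, 0.6, -1.2]
gripper_width: 27.4
finger_force: 30.0
```

send_rows:
  angular:
    - [0,0,0]
    - [0,0,0]
    - [0,0,0]
    - [0,0,0]
    - [0,0,0]
  travel:
    - [-15,1,0]
    - [-22,2,0]
    - [-24,2,0]
    - [-24,2,0]
    - [-24,2,0]
  hand: [0,0,0,0,0]

```text
t: 24.8
ee_pos: [579.7, -218.5, 200.7]
eef_rot: [0.71, 0.704, 0.0, 0.0]
wrist_force: [-0.1, 0.2, -1.7]
gripper_width: 27.6
finger_force: 30.0
```

```bash
python3 - <<'E'
from h import *
S=capture("scene")
s=monitor.observe();x,y,z=s["ee_pos"]
print(fit("flask",[S],(x,y),z-69))
go(580,-219,74,-.01)
im=S["img"].copy(); c=(sil("flask",S,x,y,0,z-69)>.5).astype(np.uint8)
cv2.drawContours(im,cv2.findContours(c,0,1)[0],-1,(255,0,0),1)
q=proj(S,np.array([[x,y,z-20]]))[0].astype(int)
a,b=max(q[1]-50,0),q[0]-65
cv2.imwrite("pics/s6.png",cv2.resize(im[a:a+100,b:b+130,::-1],None,fx=6,fy=6,interpolation=2))
E
```

```text
([576.1, -228.4], np.float64(0.222), 1)
t 24.9 pos [ 579.7 -218.7  200.6] rot [ 0.02 -0.01  0.1 ] travel [ -0.3   0.3 126.6] grip 27.124231728181226 29.999815821647644 [-0.5 -0.6 -0.6]
```

View pics/s6.png

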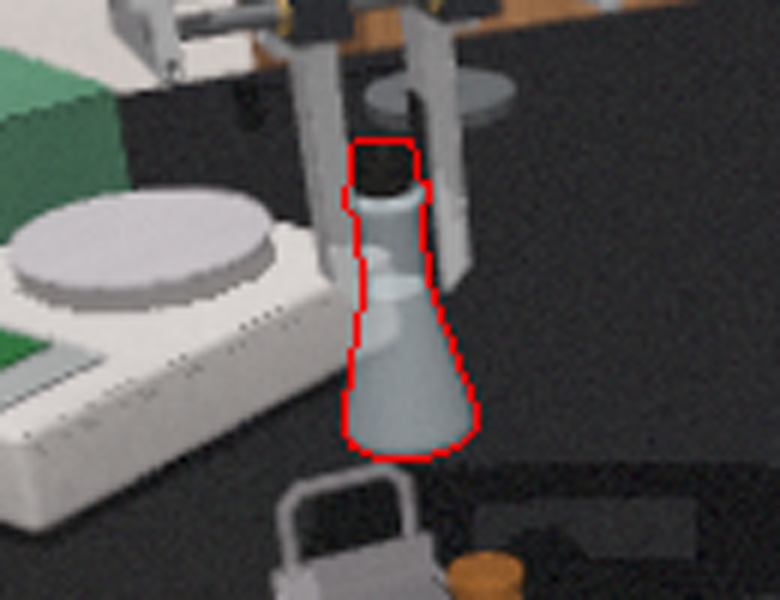

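The outline fits the flask, which hangs upright over the third bay. Lowering it.

send_rows:
  angular:
    - [0,0,0]
    - [0,0,0]
    - [0,0,0]
    - [0,0,0]
    - [0,0,0]
  travel:
    - [0,0,12]
    - [0,0,40]
    - [0,0,65]
    - [0,0,82]
    - [0,0,92]
  hand: [0,0,0,0,0]

```text
t: 25.52
ee_pos: [579.1, -219.0, 106.9]
eef_rot: [0.71, 0.704, -0.0, -0.001]
wrist_force: [-0.4, -0.3, -0.1]
gripper_width: 27.6
finger_force: 30.0
```

send_rows:
  angular:
    - [0,0,0]
    - [0,0,0]
    - [0,0,0]
    - [0,0,0]
    - [0,0,0]
  travel:
    - [0,0,10]
    - [0,0,20]
    - [0,0,28]
    - [0,0,33]
    - [0,0,34]
  hand: [0,0,0,0,0]

```text
t: 26.15
ee_pos: [579.5, -219.2, 74.1]
eef_rot: [0.71, 0.704, -0.0, -0.0]
wrist_force: [-0.6, -0.8, -1.1]
gripper_width: 26.9
finger_force: 30.0
```

send_rows:
  angular:
    - [0,0,0]
    - [0,0,0]
    - [0,0,0]
    - [0,0,0]
  travel:
    - [0,0,0.5]
    - [0,0,0.5]
    - [0,0,0.5]
    - [0,0,0.5]
  hand: [0,0,0,0]

```text
t: 26.65
ee_pos: [579.7, -219.3, 74.1]
eef_rot: [0.71, 0.704, 0.0, 0.0]
wrist_force: [-0.1, -0.2, -1.2]
gripper_width: 27.5
finger_force: 30.0
```

send_rows:
  angular:
    - [0,0,0]
    - [0,0,0]
    - [0,0,0]
    - [0,0,0]
    - [0,0,0]
  travel:
    - [0,0,0.7]
    - [0,0,0.7]
    - [0,0,0.7]
    - [0,0,0.7]
    - [0,0,0.7]
  hand: [0,0,1,1,1]

```text
t: 27.28
ee_pos: [579.6, -219.3, 73.3]
eef_rot: [0.71, 0.704, 0.0, 0.0]
wrist_force: [-0.4, -1.0, 0.1]
gripper_width: 54.0
finger_force: 0.0
```

send_rows:
  angular:
    - [0,0,0]
    - [0,0,0]
    - [0,0,0]
    - [0,0,0]
    - [0,0,0]
  travel:
    - [0,0,0]
    - [0,0,0]
    - [0,0,-20]
    - [0,0,-70]
    - [0,0,-125]
  hand: [1,1,1,1,1]

```text
t: 27.9
ee_pos: [579.3, -219.1, 200.4]
eef_rot: [0.71, 0.704, -0.0, -0.0]
wrist_force: [0.9, -0.7, 1.1]
gripper_width: 93.9
finger_force: 0.0
```

send_rows:
  angular:
    - [0,0,0]
    - [0,0,0]
    - [0,0,0]
    - [0,0,0]
    - [0,0,0]
  travel:
    - [40,-5,0]
    - [95,-10,0]
    - [150,-16,0]
    - [205,-20,0]
    - [250,-24,0]
  hand: [1,1,1,1,1]

```text
t: 28.52
ee_pos: [557.8, 33.0, 200.4]
eef_rot: [0.71, 0.704, 0.001, 0.001]
wrist_force: [0.3, 0.6, 0.3]
gripper_width: 93.7
finger_force: 0.0
```

```bash
python3 - <<'E'
from h import *
S=capture("scene");T=capture("top")
print(fit("flask",[T],(580,-219),4),fit("jar",[S],(557,67),4))
go(557,66.5,49,-.01)
E
```

```text
([579.8, -219.0], np.float64(0.06), 1) ([558.1, 65.8], np.float64(0.099), 1)
t 28.725 pos [558.1  31.4 199.8] rot [0.13 0.04 0.15] travel [ 35.2  -1.7 150.8] grip 93.72216027962673 0.0 [-0.2 -0.1  0.1]
```

Flask is placed at (580,-219). Next, the jar.

send_rows:
  angular:
    - [0,0,0]
    - [0,0,0]
    - [0,0,0]
    - [0,0,0]
    - [0,0,0]
  travel:
    - [20,-1,0]
    - [35,-1,20]
    - [35,-1,70]
    - [35,-1,115]
    - [35,-1,145]
  hand: [1,1,1,1,1]

```text
t: 29.35
ee_pos: [556.1, 65.7, 50.8]
eef_rot: [0.711, 0.703, -0.001, -0.001]
wrist_force: [0.4, -0.3, 0.4]
gripper_width: 94.2
finger_force: 0.0
```

send_rows:
  angular:
    - [0,0,0]
    - [0,0,0]
    - [0,0,0]
    - [0,0,0]
    - [0,0,0]
  travel:
    - [0,0,5]
    - [0,0,5]
    - [0,0,5]
    - [0,0,5]
    - [0,0,5]
  hand: [1,0,0,0,0]

```text
t: 29.98
ee_pos: [557.7, 66.0, 49.2]
eef_rot: [0.71, 0.704, 0.001, 0.001]
wrist_force: [0.4, 0.5, 0.0]
gripper_width: 57.1
finger_force: 0.0
```

send_rows:
  angular:
    - [0,0,0]
    - [0,0,0]
    - [0,0,0]
    - [0,0,0]
    - [0,0,0]
  travel:
    - [0,0,0]
    - [0,0,0]
    - [0,0,0]
    - [0,0,0]
    - [0,0,0]
  hand: [0,0,0,0,0]

```text
t: 30.6
ee_pos: [557.4, 65.9, 48.6]
eef_rot: [0.71, 0.704, 0.0, 0.0]
wrist_force: [0.1, 0.8, 1.6]
gripper_width: 45.2
finger_force: 30.0
```

send_rows:
  angular:
    - [0,0,0]
    - [0,0,0]
    - [0,0,0]
    - [0,0,0]
    - [0,0,0]
  travel:
    - [0,0,-12]
    - [0,0,-40]
    - [0,0,-85]
    - [0,0,-125]
    - [0,0,-150]
  hand: [0,0,0,0,0]

```text
t: 31.22
ee_pos: [557.6, 66.0, 201.2]
eef_rot: [0.71, 0.704, 0.001, 0.001]
wrist_force: [-0.5, 0.3, -1.7]
gripper_width: 45.0
finger_force: 30.0
```

send_rows:
  angular:
    - [0,0,0]
    - [0,0,0]
    - [0,0,0]
    - [0,0,0]
    - [0,0,0]
  travel:
    - [-25,2,0]
    - [-70,5,0]
    - [-120,9,0]
    - [-170,12,0]
    - [-220,16,0]
  hand: [0,0,0,0,0]

```text
t: 31.85
ee_pos: [570.8, -155.5, 198.4]
eef_rot: [0.71, 0.704, -0.0, -0.0]
wrist_force: [-0.6, -0.0, -0.9]
gripper_width: 45.1
finger_force: 30.0
```

send_rows:
  angular:
    - [0,0,0]
    - [0,0,0]
    - [0,0,0]
    - [0,0,0]
    - [0,0,0]
  travel:
    - [-45,3,0]
    - [-90,6,0]
    - [-123,8,0]
    - [-133,9,0]
    - [-133,9,0]
  hand: [0,0,0,0,0]

```text
t: 32.48
ee_pos: [578.8, -286.9, 197.9]
eef_rot: [0.71, 0.704, 0.0, -0.001]
wrist_force: [-0.4, -0.2, -1.2]
gripper_width: 45.2
finger_force: 30.0
```

```bash
python3 - <<'E'
from h import *
S=capture("scene")
s=monitor.observe();x,y,z=s["ee_pos"]
print(fit("jar",[S],(x,y),z-45))
go(579,-287,49,-.01)
E
```

```text
([576.5, -289.8], np.float64(0.131), 1)
t 32.575 pos [ 579.1 -285.8  198.4] rot [-0.   -0.05  0.13] travel [-1.300e+00 -1.000e-01  1.494e+02] grip 45.486348227252904 29.999825113336556 [ 0.3  0.5 -0.7]
```

send_rows:
  angular:
    - [0,0,0]
    - [0,0,0]
    - [0,0,0]
    - [0,0,0]
    - [0,0,0]
  travel:
    - [0,0,15]
    - [0,0,50]
    - [0,0,85]
    - [0,0,105]
    - [0,0,115]
  hand: [0,0,0,0,0]

```text
t: 33.2
ee_pos: [578.4, -286.3, 81.5]
eef_rot: [0.71, 0.704, -0.0, -0.001]
wrist_force: [-0.2, 0.8, -0.7]
gripper_width: 45.3
finger_force: 30.0
```

send_rows:
  angular:
    - [0,0,0]
    - [0,0,0]
    - [0,0,0]
    - [0,0,0]
    - [0,0,0]
  travel:
    - [0,0,10]
    - [0,0,20]
    - [0,0,28]
    - [0,0,33]
    - [0,0,34]
  hand: [0,0,0,0,0]

```text
t: 33.83
ee_pos: [578.8, -287.2, 48.9]
eef_rot: [0.71, 0.704, -0.0, -0.0]
wrist_force: [-0.3, -0.4, -1.4]
gripper_width: 45.2
finger_force: 30.0
```

send_rows:
  angular:
    - [0,0,0]
    - [0,0,0]
    - [0,0,0]
    - [0,0,0]
    - [0,0,0]
  travel:
    - [0,0,0.5]
    - [0,0,0.7]
    - [0,0,0.7]
    - [0,0,0.7]
    - [0,0,0.7]
  hand: [0,0,0,0,0]

```text
t: 34.45
ee_pos: [579.0, -287.3, 48.6]
eef_rot: [0.71, 0.704, 0.0, 0.0]
wrist_force: [0.2, -0.2, -1.1]
gripper_width: 45.4
finger_force: 30.0
```

send_rows:
  angular:
    - [0,0,0]
    - [0,0,0]
    - [0,0,0]
    - [0,0,0]
    - [0,0,0]
  travel:
    - [0,0,0.4]
    - [0,0,0.4]
    - [0,0,0.4]
    - [0,0,0.4]
    - [0,0,0.4]
  hand: [0,1,1,1,1]

```text
t: 35.08
ee_pos: [579.0, -287.2, 48.1]
eef_rot: [0.71, 0.704, 0.0, -0.0]
wrist_force: [0.6, -0.4, -1.3]
gripper_width: 82.0
finger_force: 0.0
```

send_rows:
  angular:
    - [0,0,0]
    - [0,0,0]
    - [0,0,0]
    - [0,0,0]
    - [0,0,0]
  travel:
    - [0,0,0]
    - [0,0,-20]
    - [0,0,-70]
    - [0,0,-120]
    - [0,0,-160]
  hand: [1,1,1,1,1]

```text
t: 35.7
ee_pos: [579.5, -287.6, 212.9]
eef_rot: [0.71, 0.704, 0.001, 0.002]
wrist_force: [0.3, -0.3, 0.2]
gripper_width: 94.0
finger_force: 0.0
```

send_rows:
  angular:
    - [0,0,0]
    - [0,0,0]
    - [0,0,0]
    - [0,0,0]
    - [0,0,0]
  travel:
    - [40,-15,0]
    - [90,-30,0]
    - [140,-50,0]
    - [190,-65,0]
    - [240,-80,0]
  hand: [1,1,1,1,1]

```text
t: 36.33
ee_pos: [500.7, -45.1, 210.2]
eef_rot: [0.71, 0.704, 0.001, 0.001]
wrist_force: [-0.3, 0.4, -0.9]
gripper_width: 93.9
finger_force: 0.0
```

send_rows:
  angular:
    - [0,0,0]
    - [0,0,0]
    - [0,0,0]
    - [0,0,0]
    - [0,0,0]
  travel:
    - [40,0,0]
    - [80,0,0]
    - [110,0,0]
    - [110,0,0]
    - [110,0,0]
  hand: [1,1,1,1,1]

```text
t: 36.95
ee_pos: [502.4, 62.8, 209.2]
eef_rot: [0.71, 0.704, 0.0, 0.001]
wrist_force: [0.1, 0.0, -0.3]
gripper_width: 94.4
finger_force: 0.0
```

```bash
python3 - <<'E'
from h import *
T=capture("top")
for n,x in dict(square_bottle=(581,-83),amber_bottle=(580,-151),flask=(580,-219),jar=(579,-287)).items(): print(n,fit(n,[T],x,4))
for n in("beaker","dish","spatula","wash_bottle"): print(n,[np.round(d["point"]).tolist() for d in place_of(n,T)[:2]])
cv2.imwrite("pics/t9.png",cv2.resize(T["img"][90:250,240:450,::-1],None,fx=3,fy=3))
go(579,-287,49)
E
```

```text
square_bottle ([580.3, -81.0], np.float64(0.195), 1)
amber_bottle ([579.1, -148.8], np.float64(0.111), 1)
flask ([581.5, -219.4], np.float64(0.16), 1)
jar ([578.6, -283.6], np.float64(0.164), 1)
beaker [[574.0, -8.0, 1.0]]
dish []
spatula [[448.0, 153.0, -1.0]]
wash_bottle [[744.0, 8.0, 0.0]]
t 37.4 pos [502.2  63.  208.1] rot [-0.01 -0.   -0.56] travel [-349.3   80.3  159.1] grip 94.32978357501692 0.0 [ 0.4  0.1 -0.5]
```

View pics/t9.png

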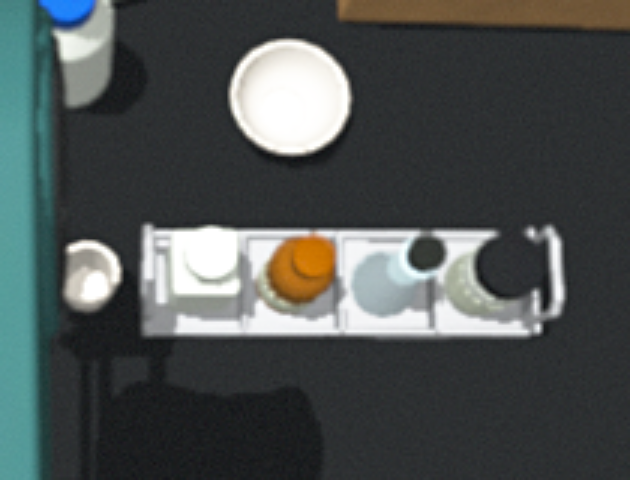

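All four bottles stand upright, centred in their bays and in order: square (205,270), amber (295,275), flask (395,275), jar (495,280). The bystanders are undisturbed, so I'm handing in.

```bash
python3 -c "
from h import *
print(job.hand_in())"
```

```text
the job is handed in; nothing more can be done
None
```

I handed the job in after about 37 of the 112 s: the final camera check showed all four bottles upright in the steel carrier in their original left-to-right order (square, amber, flask, jar) with the bystanders where they were; the verdict was not reported back to me.

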